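# Index and lock the tube rotator's spindle

## Robot

A 6-joint arm with a two-finger parallel gripper is mounted at the origin on the work surface. World frame = base frame: x ahead of the robot, y to its left, z up, the work surface at z = 0. Lengths are in mm, angles in degrees, forces in N, time in s.
With the tool pointing down it reaches from about 350 to 850 mm from the base axis. Payload 8.1 kg.
Tool frame: the origin (TCP) lies midway between the tips of the shut fingers; the grasp point (between the pads) lies 19 mm behind it; z points along the fingers, y is the line along which they close (so a half turn about z gives the same grasp; the last joint's range is limited). The gripper opens to 85 mm and grips with 20 to 120 N. Pads are 22 mm wide; open, the fingers measure 114 mm over their backs; the gripper's body (76 mm by 85 mm) begins 54 mm behind the grasp point. The pads swing forward as they close: fully open they stand 13 mm farther back than shut.
Start: joints at [-80.122, 7.471, 85.268, -0, 87.261, -4.893], TCP at [152.993, -580.171, 199.992] pointing down, gripper open.
Joint ranges: [-169.43, 169.43], [-51.17, 129.36], [1.28, 143.12], [-76.62, 256.62], [0, 156.53], [-152.29, 152.29]. Speed limits (degrees/s): [136.94, 136.94, 159.86, 180, 180, 180].

## Interface

Orientations are given as [roll, pitch, yaw] about the fixed x, y, z axes, in that order (R = Rz(yaw) Ry(pitch) Rx(roll)).
In Python, from bench import r gives the robot as it stands.
- The arm moves only by the tool send_rows, never from a script. Its argument "increments" is a list of rows, each a list of 6 numbers: the shift along the tool's x, y, z in mm, then the turn, a rotation vector about the tool's x, y, z in rad. A call has 1 to 5 rows; each row shifts and turns the commanded pose from where the row before left it, along the tool's axes as they then stand; what a row does not reach is not made up. A row lasts 1/8 s, in which the tool goes at most 62.5 mm and 10.7 degrees, less where a joint would pass 70% of its speed; a pose out of reach is approached as far as the arm can. A call is refused whole if a number of a shift passes 62.5 or a number of a turn 0.188, either way. A call with a gripper value outside its range is refused whole. "grip" is the closure, from -1 (fully open) to 1 (shut), set as the call begins (left out, the last holds). The fingers move at their own pace and stop on an object; "grip_force" is the grip in N (left out, the last holds). Time passes only in rows, so rows that do not move let the fingers close. It gives the time, the measured TCP pose, the force, the opening and the grip force at its end, in the units of the state.
- r.sense(): the state, without advancing time (a new reading comes with each control period).
- r.snapshot(name): name is "scene" or "top" or "wrist"; returns a dict with "img" (420x560x3 uint8, blue, green, red), "z_map" (420x560 float32, mm along the optical axis (not along the pixel's ray), 0 where there is no reading), "fx", "fy", "cx", "cy" (pixels), "view" (4x4, takes a point from world to camera coordinates). Camera axes: x right, y down, z forward; pixel columns grow to the right and rows downward; lengths in mm; the calibration is good to about 2 mm. A picture is of the moment at which its call begins.
- r.hand_in(): hands the job in; it is judged then, once.
The state is a dict: "time": time; "joint_pos": joint angles; "qd": joint speeds; "joint_efforts": joint torques, N m; "tool_pos": TCP position; "tcp_rot": TCP orientation; "ft_force": force on the tool from outside, world axes, zero at the start; "wrist_torque": the same for the moment, N m; "finger_gap": finger opening in mm; "grip_force": force on a finger pad.
Only numpy, scipy, OpenCV 4.12 (cv2) and the standard library are available. Lean on these libraries where they do the work, as an engineer would, in place of code of your own. Each camera call takes 0.05 s, during which the arm holds its last target. There are 200 camera calls.

## Task

The carousel is off the tube rotator and its spindle must be locked before it is refitted. Feel for the two opposite flats on the bare steel shaft, turn the shaft until a flat faces straight up, then swing the lock bar over and down until it lies fully home on that flat. Do not force the bar, and leave the other things on the bench where they are.

Things in the scene. Friction and masses are not known exactly. Their poses are not given: they have to be found in the camera images.
- unit: White tube rotator drive unit fixed to the bench, origin on the bench. Axes: x level across it (away from the robot at yaw 0), y along the shaft, z up. Base plate 150 wide (x), 18 mm high, y from -152 to 212 mm. Motor box 130 x 100 mm, 150 mm high, its inner face at y 110 mm. White end post 50 x 32 mm, centred at y -118 mm, 128 mm high, 150 mm with the hinge cheeks
- shaft_mid (a point): Point on the axis of the bare steel shaft, 110 mm above the unit's origin; its axes are the unit's (they do not turn with the shaft). From y -101 to +45 mm of it the shaft is 28 mm in diameter with two opposite parallel flats along that whole length, 20 mm across the flats, each 19.6 mm wide. A grip across x measures 20 mm on flats that face the fingers, up to 28 mm on the round
- shaft_end (a point): Point on the shaft's axis at the +y end of the flats (y +45 mm of shaft_mid), where a 38 mm collar begins; axes of the unit. At the start the line square to the flats leans 40 to 140 degrees from up, turned about +y (z towards x), so no flat faces up. The shaft turns both ways without stops, with a drag of 0.05 N m, and stays where it is left
- lock_bar (a joint): Hinge angle of the lock bar, rad: 0 when it lies level and fully home on an upward flat, growing as it swings up and over to the unit's -y; 1.57 is upright; starts at 1.4 to 1.85, stops at 1.95; friction 0.05 N m. With no flat up it stops on the round at about 0.13. A flat within 10 degrees of up is pulled true by pressing the bar down
- bar_hinge (a point): Middle of the lock bar's hinge axis, which runs along the unit's x: 118 mm to -y of shaft_mid and 28 mm above it; axes of the unit
- bar_tip (a point): Middle of the free end of the lock bar's aluminium arm (95 mm from the hinge, 24 mm wide, 12 mm thick; a steel pad under it, 30 to 50 mm from the hinge, lands on the shaft). Axes turn with the bar: y along it away from the hinge, z its top side (outer, -y side when upright). Shut fingers can push it over from the outer side and press it down near the tip; over 40 N is forcing it
- carousel: White tube carousel disc lying flat, 170 mm in diameter, 14 mm thick with a hub 60 mm in diameter to 34 mm high; origin under its centre; leave alone
- tube_rack: White rack of capped blood tubes, 90 x 210 mm, 103 mm high; origin under its centre; leave alone
- pot: Small clear specimen pot with a lid, 54 mm in diameter, 55 mm high; origin under its centre; leave alone
- reagent: Amber reagent bottle, 52 mm in diameter, 110 mm high; origin under its centre; leave alone
- driver: Screwdriver lying on the bench in front of the unit; leave alone
- timer: White bench timer, 35 x 70 x 50 mm high; origin under its centre; leave alone
- pipette: Hand pipette lying on the bench, 240 mm long, 26 mm thick; leave alone

How it is judged:
By the outcome, as a careful person would: the job done as asked, in the order asked, and still so for the second after the job is handed in, with the robot touching nothing.
It also fails if it takes over 67 s, if anything falls off the work surface, if the arm or the gripper's body presses on something with over 40 N, if the wrist force passes 120 N, or if a joint passes its speed limit or range.

## Working session

There is one attempt and no reset: what is moved stays moved. The work goes in short steps, Python scripts to look and compute and a tool call to move; the robot and the scene stay as the last step left them, time stands still between calls to the robot, and variables do not carry over. Pictures are saved under pics/ and viewed, at most 10 in all, crops included, and the job is handed in when it is done.

Besides the shell and the picture viewer there is one more tool, called after "Call:" as name(argument=value, ...) on one line, values as JSON. send_rows: Moves the arm, as the interface text tells. Its arguments: {"type":"object","properties":{"increments":{"type":"array"},"grip":{"type":"number"},"grip_force":{"type":"number"}},"required":["increments"]}

```bash
mkdir -p pics; ls
python3 - <<'E'
from bench import r
import cv2,numpy as np,pickle
for n in ["scene","top"]:
    s=r.snapshot(n); pickle.dump(s,open(n+".pkl","wb")); cv2.imwrite(f"pics/{n}.png",s["img"])
    print(n,s["fx"],s["cx"],s["cy"],np.round(s["view"],3).tolist())
print(r.sense())
E
```

```text
pics
scene 403.72597888242814 281.3104754562539 214.37372391728545 [[-0.67, 0.743, -0.009, 371.4], [0.564, 0.5, -0.657, -248.696], [-0.483, -0.445, -0.754, 1606.891], [0.0, 0.0, 0.0, 1.0]]
top 469.8679157920695 271.8719105080438 210.34897465861818 [[0.021, -1.0, 0.002, 14.818], [-0.985, -0.021, -0.17, 583.206], [0.17, 0.002, -0.986, 1470.251], [0.0, 0.0, 0.0, 1.0]]
{'time': 0.1, 'joint_pos': array([-8.01231983e+01,  7.51226962e+00,  8.53254284e+01, -1.57061051e-03,
        8.72621555e+01, -4.89180734e+00]), 'qd': array([-0.04484381, -0.15933888,  0.02037362,  0.10796435,  0.00722914,
        0.03341638]), 'joint_efforts': array([ 1.02855021e-03, -5.70949244e+01, -5.01946700e+01, -2.08697179e-04,
        8.13142397e-03,  1.02311418e-05]), 'tool_pos': array([ 152.874681  , -579.60482944,  199.01097588]), 'tcp_rot': array([-1.79900376e+02, -6.95198056e-03,  1.47686794e+01]), 'ft_force': array([-0.61985284,  0.29359861,  0.51515963]), 'wrist_torque': array([0.02684928, 0.00688728, 0.07699177]), 'grip_force': 0.0, 'finger_gap': 85.29300338458688}
```

View pics/scene.png

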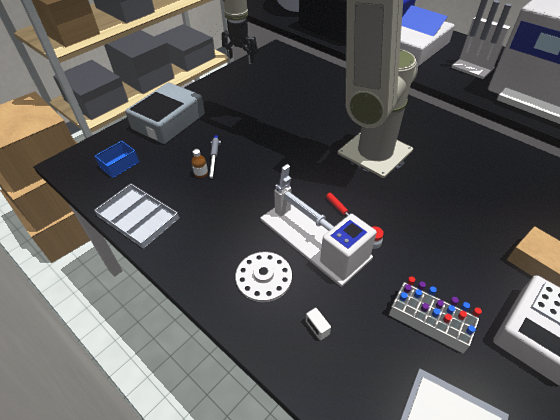

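View pics/top.png

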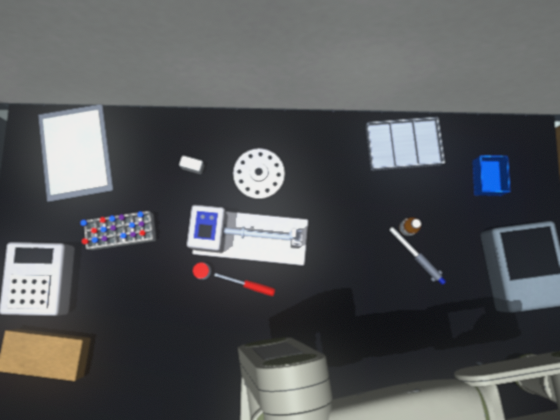

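The scene picture shows the unit mid-bench, with the motor box at about (347,245), the post and upright bar at about (285,185), and the driver in front. In the top view the unit spans (188–308, 205–265). Its +y (the motor end) points image-left, which is world +y.

```bash
cat > h.py <<'E'
import numpy as np,cv2,pickle
def cloud(s):
    z=s["z_map"]; v,u=np.mgrid[:z.shape[0],:z.shape[1]]
    c=np.stack([(u-s["cx"])/s["fx"]*z,(v-s["cy"])/s["fy"]*z,z],-1)
    V=s["view"]; p=(c-V[:3,3])@V[:3,:3]
    p[z==0]=np.nan
    return p
E
python3 - <<'E'
from h import *
s=pickle.load(open("top.pkl","rb")); p=cloud(s)
w=p[195:275,180:320].reshape(-1,3); im=s["img"][195:275,180:320].reshape(-1,3)
t=pickle.load(open("scene.pkl","rb")); p2=cloud(t)
w2=p2[150:290,240:385].reshape(-1,3);im2=t["img"][150:290,240:385].reshape(-1,3)
for nm,q,c in(("top",w,im),("scene",w2,im2)):
    m=(q[:,2]>11)&(q[:,2]<24)&(c.min(1)>120); R=cv2.minAreaRect(q[m,:2].astype(np.float32)); print(nm,"plate",m.sum(),R,np.median(q[m,2]))
    m=(q[:,2]>140)&(q[:,2]<158)
    k=q[m]; k1=k[k[:,1]>np.median(k[:,1])-70]; print("box top",m.sum(),cv2.minAreaRect(k1[:,:2].astype(np.float32)),np.median(k1[:,2]))
    m=(q[:,2]>165)&(q[:,2]<260); print("bar",m.sum(),q[m].mean(0) if m.any() else 0, q[m].min(0),q[m].max(0))
    b=q[(q[:,2]>200)&(q[:,2]<260)]; print(b.mean(0))
E
python3 - <<'E'
import cv2
a=cv2.imread('pics/scene.png')[150:290,240:390]; cv2.imwrite('pics/crop.png',cv2.resize(a,None,fx=4,fy=4,interpolation=cv2.INTER_CUBIC))
E
```

```text
top plate 2860 ((515.4265747070312, 101.18374633789062), (248.7232666015625, 382.02459716796875), 7.869997978210449) 16.529554381692904
box top 1436 ((510.9843444824219, 227.0527801513672), (100.3537368774414, 129.7599639892578), 85.22413635253906) 149.2188859725735
bar 88 [487.8261707  -35.35253187 206.24682892] [477.40678552 -48.89907926 165.51877626] [503.32107264 -24.22735776 237.84015272]
[488.55136741 -35.7037433  225.86125476]
scene plate 3476 ((402.18939208984375, 50.623199462890625), (722.0799560546875, 383.57061767578125), 24.53125) 16.674162674205775
box top 1338 ((512.0786743164062, 225.13079833984375), (100.78252410888672, 131.2421875), 85.48943328857422) 150.70884351319825
bar 160 [493.89525629 -36.53316736 199.56615674] [476.66538013 -51.80937824 165.12080347] [504.1846867  -25.81584398 237.33343564]
[493.49120457 -36.74786537 220.5163632 ]
```

View pics/crop.png

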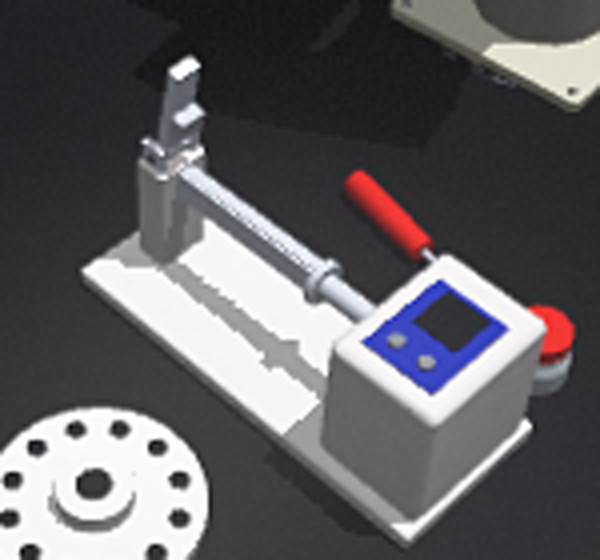

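Box-top fits from the two views agree: the unit's origin is at about (498.5, 66.5) with yaw about -4.65°. The bar leans a little towards +y, at about 1.4 rad. I'll raise the arm, turn to yaw 85.35 so that tool x lies along the shaft, and go over it.

Call:
send_rows(increments=[[0, 0, -25, 0, 0, -0.176], [0, 0, -25, 0, 0, -0.176], [0, 0, -25, 0, 0, -0.176], [0, 0, -25, 0, 0, -0.176], [0, 0, -20, 0, 0, -0.176]], grip=-1)

```text
time: 0.72
tool_pos: [153.0, -580.1, 320.7]
tcp_rot: [-180.0, -0.0, 65.5]
ft_force: [0.1, -0.4, 0.2]
finger_gap: 85.8
grip_force: 0.0
```

Call:
send_rows(increments=[[0, 0, 0, 0, 0, -0.176], [0, 0, 0, 0, 0, -0.176], [40, 40, 0, 0, 0, 0], [40, 40, 0, 0, 0, 0], [40, 40, 0, 0, 0, 0]])

```text
time: 1.35
tool_pos: [283.2, -468.9, 319.4]
tcp_rot: [-180.0, -0.0, 85.3]
ft_force: [0.5, -0.8, -0.1]
finger_gap: 85.3
grip_force: 0.0
```

Call:
send_rows(increments=[[40, 40, 0, 0, 0, 0], [40, 40, 0, 0, 0, 0], [45, 40, 0, 0, 0, 0], [55, 20, 0, 0, 0, 0], [55, 20, 0, 0, 0, 0]])

```text
time: 1.98
tool_pos: [461.3, -247.1, 319.3]
tcp_rot: [-179.9, -0.0, 85.4]
ft_force: [1.2, -0.0, 0.0]
finger_gap: 85.8
grip_force: 0.0
```

Call:
send_rows(increments=[[60, 12, 0, 0, 0, 0], [60, 0, 0, 0, 0, 0], [60, 0, 0, 0, 0, 0], [60, 0, 0, 0, 0, 0], [60, 0, 0, 0, 0, 0]])

```text
time: 2.6
tool_pos: [496.7, 51.0, 319.7]
tcp_rot: [-180.0, 0.0, 85.4]
ft_force: [1.4, -0.0, 0.4]
finger_gap: 85.4
grip_force: 0.0
```

Call:
send_rows(increments=[[60, 0, 0, 0, 0, 0], [0, 0, 0, 0, 0, 0], [0, 0, 0, 0, 0, 0]])

```text
time: 2.98
tool_pos: [501.6, 108.9, 319.5]
tcp_rot: [-180.0, 0.0, 85.4]
ft_force: [0.5, -0.6, 0.3]
finger_gap: 85.4
grip_force: 0.0
```

```bash
cat >> h.py <<'E'
from scipy.spatial.transform import Rotation as Ro
YAW=np.radians(-4.65); O=np.array([498.5,66.5,0])
def unit(p):  # world -> unit frame, shaft_mid height kept as z
    return Ro.from_euler('z',-YAW).apply(np.asarray(p)-O)
E
python3 - <<'E'
from bench import r
from h import *
s=r.sense(); print(s["time"],s["tool_pos"],s["tcp_rot"],unit(s["tool_pos"]),s["ft_force"],s["joint_pos"])
w=r.snapshot("wrist"); pickle.dump(w,open("w.pkl","wb")); cv2.imwrite("pics/w.png",w["img"])
p=cloud(w); u=unit(p.reshape(-1,3)).reshape(p.shape)
# shaft centre line: points near shaft top
for y0 in range(-80,45,20):
    m=(abs(u[...,1]-y0)<8)&(u[...,2]>95)&(u[...,2]<130)&(abs(u[...,0])<40)
    q=u[m]
    if len(q): print(y0,len(q),np.percentile(q[:,0],[3,97]),np.percentile(q[:,2],[5,50,97]))
b=u[(u[...,2]>200)&(abs(u[...,0])<40)]; print("bar",b.mean(0),np.percentile(b,[2,98],axis=0))
E
```

```text
2.975 [501.63629857 108.87252002 319.54529508] [-1.79951410e+02  3.76052535e-02  8.54210966e+01] [-3.09111638e-01  4.24873072e+01  3.19545295e+02] [ 0.54968555 -0.63026303  0.30998249] [ 6.54219381e+00 -6.97008564e+00  8.74092102e+01 -2.79191534e-02
  9.96158052e+01  1.11164627e+01]
-80 247 [-10.84830633  11.70737737] [110.32847029 121.96524341 124.31229569]
-60 249 [-10.70241853  11.51928019] [110.67285896 121.75018218 123.90988758]
-40 262 [-10.59114392  11.29827627] [111.09254996 122.05712072 124.08544366]
-20 272 [-10.45925079  11.0860692 ] [111.77265698 122.03698257 124.31596985]
0 296 [-10.36481188  12.18135254] [107.62585665 121.9070955  124.13811336]
20 309 [-11.29200815  11.97134194] [108.02925709 121.78999768 124.06358601]
40 371 [-15.35735689  16.66529846] [114.96512625 123.07003746 128.62807137]
bar [-3.84672006e-02  4.77854371e+01  4.20796907e+02] [[ -38.22663521 -103.41677838  222.06985728]
 [  38.07995782   58.99531617  439.05399473]]
```

View pics/w.png

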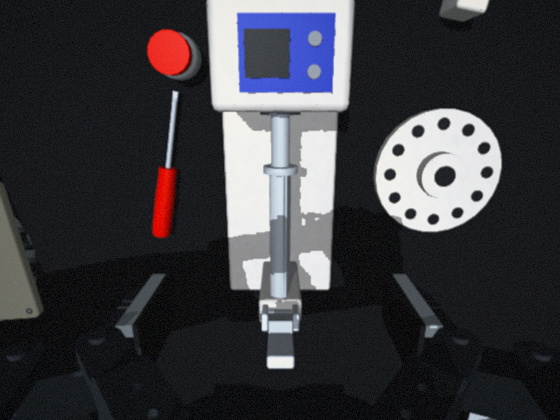

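The wrist view is centred on the shaft, which runs down column 280 from the collar at row 170 to the post at row 300. The bar tip is at (280,362). My pose holds: shaft axis at unit x≈+0.5 and top at ≈124. I'll move to y≈5, go down, and take the cross-section profile from the depth already in hand.

Call:
send_rows(increments=[[-37, 1, 30, 0, 0, 0], [0, 0, 60, 0, 0, 0], [0, 0, 60, 0, 0, 0], [0, 0, 50, 0, 0, 0], [0, 0, 29, 0, 0, 0]])

```text
time: 3.65
tool_pos: [497.9, 69.9, 87.7]
tcp_rot: [-179.8, 0.0, 85.2]
ft_force: [-0.3, 1.5, 0.8]
finger_gap: 85.0
grip_force: 0.0
```

Call:
send_rows(increments=[[0, 0, 0, 0, 0, 0], [0, 0, 0, 0, 0, 0], [0, 0, 0, 0, 0, 0], [0, 0, 0, 0, 0, 0]], grip=1, grip_force=20)

```text
time: 4.15
tool_pos: [501.0, 71.9, 92.5]
tcp_rot: [179.9, -0.0, 85.4]
ft_force: [0.7, 0.0, 0.0]
finger_gap: 12.2
grip_force: 0.0
```

Run:
```python
from h import *
from bench import r
w=pickle.load(open("w.pkl","rb")); u=unit(cloud(w).reshape(-1,3))
q=u[(u[:,1]>-85)&(u[:,1]<-20)&(u[:,2]>95)&(u[:,2]<130)&(abs(u[:,0])<20)]
for a in range(-14,15,2):
    k=q[abs(q[:,0]-a)<1]; print(a,len(k),np.round(np.median(k[:,2]),1) if len(k) else '')
s=r.sense(); print(s["time"],unit(s["tool_pos"]),s["tcp_rot"],s["finger_gap"],s["grip_force"],s["ft_force"],s["wrist_torque"])
```

```text
-14 0 
-12 0 
-10 104 118.7
-8 104 120.5
-6 52 121.6
-4 103 122.4
-2 105 123.0
0 105 123.2
2 68 123.3
4 90 123.1
6 104 122.1
8 93 120.5
10 61 112.2
12 50 106.3
14 0 
4.15 [ 2.03135651  5.57350506 92.51711513] [ 1.79855582e+02 -1.84612706e-02  8.53563517e+01] 12.212142126029333 0.0 [0.74701424 0.00663142 0.03995602] [ 0.00791909  0.0242886  -0.03823385]
```

Call:
send_rows(increments=[[0, 0, 0, 0, 0, 0]])

```text
time: 4.28
tool_pos: [500.8, 72.0, 92.6]
tcp_rot: [179.9, -0.0, 85.4]
ft_force: [-1.8, -0.2, 7.2]
finger_gap: -0.1
grip_force: 3.4
```

Run:
```python
from h import *
from bench import r
s=r.sense(); print(s["time"],unit(s["tool_pos"]),s["finger_gap"],s["grip_force"],s["ft_force"],s["wrist_torque"])
w=r.snapshot("scene"); a=w["img"][130:290,220:400]; b=r.snapshot("wrist")["img"]
a=cv2.resize(a,(473,420),interpolation=cv2.INTER_CUBIC); cv2.imwrite("pics/g.png",cv2.resize(np.hstack([a,b]),(800,325)))
```

```text
4.275 [ 1.85589773  5.69639663 92.63311823] -0.121148296957372 3.4177805395097494 [-1.76992608 -0.187864    7.17757954] [-0.02511429  0.41146419 -0.05320109]
```

View pics/g.png

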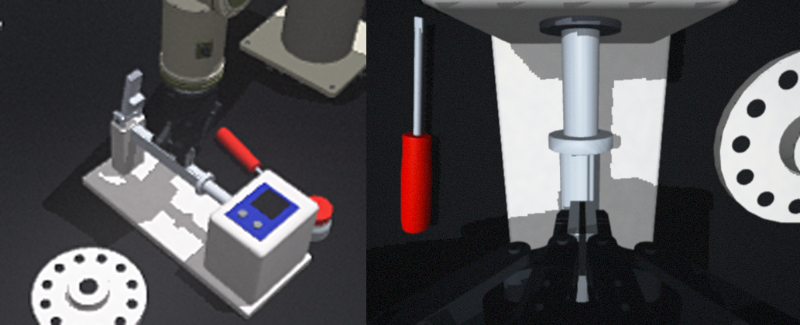

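Run:
```python
from h import *
from bench import r
for n in ("scene","wrist"):
    s=r.snapshot(n); u=unit(cloud(s).reshape(-1,3)); c=s["img"].reshape(-1,3).astype(int)
    print(n)
    for z0 in range(60,240,10):
        k=(abs(u[:,0])<60)&(abs(u[:,1]-5)<25)&(abs(u[:,2]-z0)<5)
        q=u[k]
        if len(q)>3: print(z0,len(q),np.round(np.percentile(q[:,:2],[2,50,98],axis=0).T,0).tolist(),np.median(c[k],axis=0))
    if n=="scene":a=cv2.resize(s["img"][130:250,240:360],(570,570),interpolation=cv2.INTER_CUBIC); cv2.imwrite("pics/g2.png",a)
```

```text
scene
100 8 [[9.0, 11.0, 12.0], [-19.0, 1.0, 27.0]] [121.5 116.5 116.5]
110 30 [[7.0, 9.0, 13.0], [-17.0, 8.0, 26.0]] [105.  99.  97.]
120 53 [[-9.0, 7.0, 11.0], [-19.0, 11.0, 28.0]] [108. 102. 100.]
130 15 [[-10.0, 5.0, 9.0], [-9.0, 17.0, 26.0]] [138. 129. 125.]
140 22 [[-8.0, 9.0, 15.0], [-1.0, 14.0, 19.0]] [73.5 70.  69.5]
150 15 [[-4.0, 7.0, 16.0], [8.0, 13.0, 18.0]] [72. 68. 66.]
160 10 [[-5.0, 1.0, 14.0], [11.0, 16.0, 18.0]] [75.5 72.  70. ]
170 25 [[-21.0, 5.0, 30.0], [2.0, 17.0, 19.0]] [43. 41. 41.]
180 50 [[-33.0, 12.0, 34.0], [-5.0, 17.0, 20.0]] [42.5 40.  40. ]
190 44 [[-40.0, 11.0, 45.0], [-2.0, 18.0, 24.0]] [41.  38.5 39. ]
200 52 [[-52.0, -9.0, 50.0], [10.0, 18.0, 23.0]] [40.5 38.  39. ]
210 57 [[-53.0, 18.0, 59.0], [9.0, 17.0, 24.0]] [40. 38. 39.]
220 79 [[-56.0, 28.0, 59.0], [-6.0, 16.0, 25.0]] [44. 40. 41.]
230 54 [[9.0, 30.0, 49.0], [2.0, 16.0, 27.0]] [41. 38. 38.]
wrist
100 62 [[12.0, 12.0, 12.0], [-2.0, 16.0, 29.0]] [98.  93.5 91. ]
110 193 [[9.0, 11.0, 12.0], [1.0, 16.0, 29.0]] [84. 79. 75.]
120 1831 [[-11.0, -2.0, 9.0], [8.0, 21.0, 30.0]] [218. 204. 191.]
130 415 [[-11.0, 1.0, 13.0], [11.0, 15.0, 16.0]] [81. 77. 71.]
140 823 [[-12.0, 1.0, 14.0], [11.0, 12.0, 16.0]] [37. 33. 31.]
150 952 [[-12.0, 1.0, 14.0], [11.0, 15.0, 16.0]] [30. 28. 27.]
160 1165 [[-11.0, 1.0, 13.0], [-6.0, 14.0, 17.0]] [36. 34. 33.]
170 3595 [[-30.0, -1.0, 32.0], [-4.0, 16.0, 18.0]] [22. 19. 18.]
180 8718 [[-36.0, -2.0, 38.0], [-4.0, 14.0, 17.0]] [23. 20. 19.]
190 8234 [[-44.0, -3.0, 46.0], [-4.0, 16.0, 22.0]] [22. 19. 18.]
200 12890 [[-52.0, 1.0, 54.0], [6.0, 16.0, 22.0]] [21. 18. 17.]
210 6306 [[-55.0, 2.0, 57.0], [15.0, 21.0, 22.0]] [17. 15. 15.]
```

View pics/g2.png

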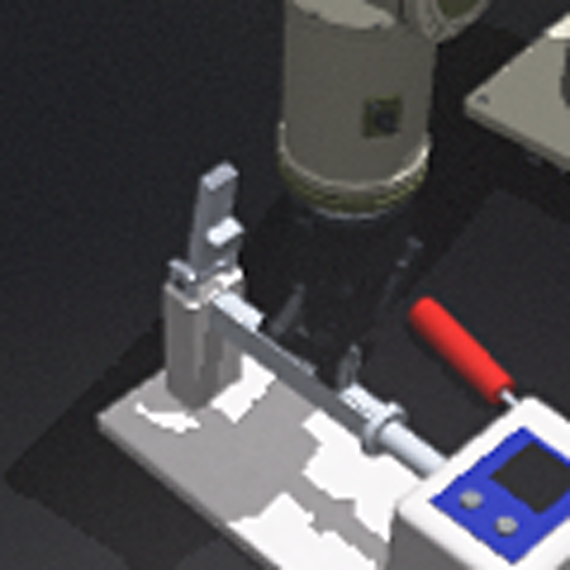

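Run:
```python
from h import *
from bench import r
w=pickle.load(open("w.pkl","rb")); P=cloud(w); u=unit(P.reshape(-1,3)).reshape(P.shape)
k=(u[...,2]>250)&(abs(u[...,0])<75)
for z0 in range(310,420,8):
    q=u[k&(abs(u[...,2]-z0)<4)]
    if len(q)>3: print(z0,len(q),[np.round(np.percentile(t,[2,50,98],axis=0).T,0).tolist() for t in (q[q[:,0]<0,:2],q[q[:,0]>0,:2]) if len(t)])
s=r.snapshot("wrist"); print("cam pos",np.round(unit(-s["view"][:3,:3].T@s["view"][:3,3])), np.round(unit(-w["view"][:3,:3].T@w["view"][:3,3])))
P=cloud(s); u=unit(P.reshape(-1,3)).reshape(P.shape)
# column of fingers: list depth down the image centre
for v in range(180,420,15): print(v,np.round(u[v,[255,270,285,300]],0).tolist())
print(r.sense())
```

```text
366 623 [[[-50.0, -44.0, -43.0], [31.0, 44.0, 52.0]], [[41.0, 42.0, 48.0], [31.0, 43.0, 52.0]]]
374 1304 [[[-56.0, -44.0, -43.0], [31.0, 48.0, 53.0]], [[42.0, 42.0, 55.0], [31.0, 48.0, 53.0]]]
382 1619 [[[-57.0, -44.0, -43.0], [31.0, 48.0, 53.0]], [[42.0, 42.0, 55.0], [31.0, 48.0, 53.0]]]
390 1923 [[[-57.0, -44.0, -43.0], [31.0, 48.0, 53.0]], [[42.0, 42.0, 55.0], [31.0, 48.0, 53.0]]]
398 1918 [[[-54.0, -44.0, -43.0], [39.0, 50.0, 53.0]], [[41.0, 43.0, 52.0], [39.0, 50.0, 53.0]]]
406 1809 [[[-70.0, -53.0, -44.0], [47.0, 53.0, 55.0]], [[42.0, 51.0, 68.0], [47.0, 53.0, 55.0]]]
414 9334 [[[-72.0, -57.0, -40.0], [34.0, 49.0, 55.0]], [[39.0, 55.0, 71.0], [34.0, 49.0, 55.0]]]
cam pos [  1.  80. 266.] [ -1. 117. 493.]
180 [[-8.0, 49.0, 125.0], [-2.0, 49.0, 126.0], [4.0, 49.0, 127.0], [10.0, 49.0, 125.0]]
195 [[-8.0, 43.0, 127.0], [-2.0, 44.0, 128.0], [4.0, 43.0, 127.0], [10.0, 43.0, 125.0]]
210 [[-9.0, 35.0, 120.0], [-2.0, 36.0, 123.0], [4.0, 36.0, 123.0], [11.0, 31.0, 106.0]]
225 [[-9.0, 28.0, 119.0], [-2.0, 29.0, 124.0], [4.0, 29.0, 123.0], [12.0, 22.0, 104.0]]
240 [[-9.0, 21.0, 120.0], [-
[... 1032 characters left out ...]
nt_pos': array([ 2.37780186e+00, -2.77957522e+00,  1.07259151e+02, -5.80243189e-03,
        7.53957776e+01,  7.00552300e+00]), 'qd': array([-0.06065837, -0.00098769, -0.0096373 ,  0.01755122,  0.00902912,
       -0.04117631]), 'joint_efforts': array([ 1.26451548e-02, -4.17597342e+01, -4.49957657e+01,  9.17648105e-02,
       -8.26963037e-01,  4.30266064e-04]), 'tool_pos': array([500.82677492,  72.00175904,  92.65400415]), 'tcp_rot': array([ 1.79875598e+02, -9.62636589e-03,  8.53737462e+01]), 'ft_force': array([-2.50169295,  0.02571795,  6.91412248]), 'wrist_torque': array([-3.87406435e-02,  4.09880837e-01, -3.55115615e-04]), 'grip_force': 3.5772417570478865, 'finger_gap': 0.13534310831775126}
```

The open-finger points and the contact agree: the real fingertips stand about 31 mm short of the reported TCP, so they shut on top of the shaft with 7 N. I'll treat the tool as 31 mm shorter, which puts the grasp point 49–50 mm behind the reported TCP.

The depth profile shows a flat facing φ≈80°. I'll open, go down 31 mm and grip to feel it.

Call:
send_rows(increments=[[0, 0, 0, 0, 0, 0], [0, 0, 0, 0, 0, 0], [0, 0, 0, 0, 0, 0], [0, 0, 0, 0, 0, 0], [0, -1.5, 0, 0, 0, 0]], grip=-1)

```text
time: 5.15
tool_pos: [498.3, 72.0, 90.9]
tcp_rot: [-180.0, 0.0, 85.4]
ft_force: [-0.1, -0.0, -0.2]
finger_gap: 85.4
grip_force: 0.0
```

Call:
send_rows(increments=[[0, 0, 16, 0, 0, 0], [0, 0, 16, 0, 0, 0], [0, 0, 0, 0, 0, 0]])

```text
time: 5.52
tool_pos: [496.2, 71.9, 56.3]
tcp_rot: [-179.7, 0.0, 85.4]
ft_force: [0.1, 0.0, -0.4]
finger_gap: 85.4
grip_force: 0.0
```

Call:
send_rows(increments=[[0, 0, 0, 0, 0, 0], [0, 0, 0, 0, 0, 0], [0, 0, 0, 0, 0, 0], [0, 0, 0, 0, 0, 0], [0, 0, 0, 0, 0, 0]], grip=1, grip_force=25)

```text
time: 6.15
tool_pos: [499.9, 71.9, 59.7]
tcp_rot: [179.8, -0.0, 85.4]
ft_force: [5.7, 0.1, -3.8]
finger_gap: 22.2
grip_force: 24.6
```

```bash
cat >> h.py <<'E'
def st(r):
    s=r.sense(); print(s["time"],np.round(unit(s["tool_pos"]),1),np.round(s["tcp_rot"],1),"gap",round(s["finger_gap"],2),"gf",round(s["grip_force"],1),"F",np.round(s["ft_force"],1),"T",np.round(s["wrist_torque"],2),"q",np.round(s["joint_pos"],0))
E
python3 -c "
from bench import r
from h import *
st(r)"
```

```text
6.15 [ 1.   5.5 59.7] [179.8  -0.   85.4] gap 22.2 gf 24.6 F [ 5.7  0.1 -3.8] T [-0.08 -0.93  0.01] q [  2.  -1. 109.  -0.  72.   7.]
```

The gap is 22.2 mm, so I am gripping the flats 7° off square, consistent with φ≈80–83°. I'll grip firmer and see whether it pulls true.

Call:
send_rows(increments=[[0, 1, 0, 0, 0, 0], [0, 0, 0, 0, 0, 0], [0, 0, 0, 0, 0, 0]], grip=1, grip_force=60)

```text
time: 6.52
tool_pos: [499.7, 72.0, 59.7]
tcp_rot: [180.0, -0.0, 85.4]
ft_force: [-1.2, -0.5, 4.7]
finger_gap: 20.3
grip_force: 59.4
```

The gap is now 20.3 mm, so the flats are square to the fingers (φ=90°). I'll turn the shaft −43° about its axis while checking the forces.

Call:
send_rows(increments=[[0, 5, -0.25, -0.1, 0, 0], [0, 5, -0.25, -0.1, 0, 0], [0, 0, 0, 0, 0, 0]])

```text
time: 6.9
tool_pos: [510.0, 71.1, 60.0]
tcp_rot: [168.3, -0.0, 85.4]
ft_force: [13.9, -0.7, -13.1]
finger_gap: 19.1
grip_force: 59.9
```

```bash
python3 -c "
from bench import r
from h import *
st(r)"
```

```text
6.9 [11.1  5.5 60. ] [168.3  -0.   85.4] gap 19.14 gf 59.9 F [ 13.9  -0.7 -13.1] T [-0.1  -1.61 -0.03] q [  3. -11. 120.  -2.  60.   9.]
```

Call:
send_rows(increments=[[0, 7, 1, -0.11, 0, 0], [0, 6, 0.3, -0.11, 0, 0], [0, 6, 0, -0.11, 0, 0], [0, 0, 0, 0, 0, 0]])

```text
time: 7.4
tool_pos: [526.1, 69.8, 65.4]
tcp_rot: [149.6, 0.0, 85.4]
ft_force: [-37.2, -1.6, 31.9]
finger_gap: 19.1
grip_force: 66.0
```

```bash
python3 -c "
from bench import r
from h import *
st(r)"
```

```text
7.4 [27.3  5.5 65.4] [149.6   0.   85.4] gap 19.09 gf 66.0 F [-37.2  -1.6  31.9] T [-0.35  2.7  -0.51] q [  6. -27. 136.  -8.  41.  15.]
```

Call:
send_rows(increments=[[0, -0.3, -1.8, 0, 0, 0], [0, 0, 0, 0, 0, 0]])

```text
time: 7.65
tool_pos: [525.9, 69.8, 65.5]
tcp_rot: [149.7, -0.0, 85.4]
ft_force: [-5.8, 0.4, 3.8]
finger_gap: 19.3
grip_force: 64.5
```

Call:
send_rows(increments=[[0, 0, 0, 0, 0, 0], [0, 0, 0, 0, 0, 0], [0, 0, 0, 0, 0, 0]], grip=-0.6)

```text
time: 8.02
tool_pos: [526.5, 69.7, 65.8]
tcp_rot: [149.6, 0.0, 85.4]
ft_force: [0.5, -0.4, -0.0]
finger_gap: 68.4
grip_force: 0.0
```

```bash
python3 -c "
from bench import r
from h import *
st(r)"
```

```text
8.025 [27.7  5.5 65.8] [149.6   0.   85.4] gap 68.38 gf 0.0 F [ 0.5 -0.4 -0. ] T [-0.    0.22 -0.03] q [  6. -27. 136.  -8.  41.  15.]
```

Call:
send_rows(increments=[[0, -9, -1.5, 0.16, 0, 0], [0, -8, -0.6, 0.16, 0, 0], [0, -8, -0.6, 0.16, 0, 0], [0, -8, -0.6, 0.16, 0, 0], [0, -8, -0.6, 0.16, 0, 0]])

```text
time: 8.65
tool_pos: [487.3, 73.0, 61.5]
tcp_rot: [-164.3, -0.0, 85.4]
ft_force: [0.6, 0.1, -0.2]
finger_gap: 68.1
grip_force: 0.0
```

Call:
send_rows(increments=[[0, -8, -0.6, 0.16, 0, 0], [0, -8, -0.6, 0.16, 0, 0], [0, 0, 0, 0, 0, 0], [0, 0, 0, 0, 0, 0]])

```text
time: 9.15
tool_pos: [472.3, 74.2, 67.1]
tcp_rot: [-146.3, -0.0, 85.4]
ft_force: [-0.4, -1.2, 1.1]
finger_gap: 68.2
grip_force: 0.0
```

```bash
python3 -c "
from bench import r
from h import *
st(r)"
```

```text
9.15 [-26.8   5.6  67.1] [-146.3   -0.    85.4] gap 68.23 gf 0.0 F [-0.4 -1.2  1.1] T [-0.03 -0.28  0.04] q [  0.  31.  78.   3. 105.   5.]
```

Tilt is now +33.7°. I'll grip again, expecting about 28 mm on the round.

Call:
send_rows(increments=[[0, 0, 0, 0, 0, 0], [0, 0, 0, 0, 0, 0], [0, 0, 0, 0, 0, 0], [0, 0, 0, 0, 0, 0]], grip=1, grip_force=60)

```text
time: 9.65
tool_pos: [472.8, 74.3, 69.2]
tcp_rot: [-146.4, -0.0, 85.4]
ft_force: [1.4, -0.3, 8.3]
finger_gap: 26.4
grip_force: 59.8
```

```bash
python3 -c "
from bench import r
from h import *
st(r)"
```

```text
9.65 [-26.2   5.7  69.2] [-146.4   -0.    85.4] gap 26.36 gf 59.8 F [ 1.4 -0.3  8.3] T [ 0.13  0.23 -0.04] q [  0.  31.  78.   3. 105.   5.]
```

Call:
send_rows(increments=[[0, 8, -0.6, -0.16, 0, 0], [0, 8, -0.6, -0.16, 0, 0], [0, 8, -0.6, -0.16, 0, 0], [0, 0, 0, 0, 0, 0]])

```text
time: 10.15
tool_pos: [494.6, 72.5, 59.1]
tcp_rot: [-174.2, -0.0, 85.4]
ft_force: [10.6, -0.0, -15.0]
finger_gap: 26.5
grip_force: 64.8
```

```bash
python3 -c "
from bench import r
from h import *
st(r)"
```

```text
10.15 [-4.3  5.6 59.1] [-174.2   -0.    85.4] gap 26.46 gf 64.8 F [ 10.6  -0.  -15. ] T [ 0.06 -1.95 -0.08] q [  2.   5. 104.   1.  77.   6.]
```

Call:
send_rows(increments=[[0, 8.4, 0, -0.16, 0, 0], [0, 8, -0.6, -0.16, 0, 0], [0, 8, -0.6, -0.16, 0, 0], [0, 4, -0.2, -0.08, 0, 0], [0, 0, 0, 0, 0, 0]])

```text
time: 10.78
tool_pos: [522.6, 70.1, 63.4]
tcp_rot: [153.9, -0.0, 85.4]
ft_force: [25.8, -0.6, -22.3]
finger_gap: 26.2
grip_force: 64.4
```

```bash
python3 -c "
from bench import r
from h import *
st(r)"
```

```text
10.775 [23.7  5.5 63.4] [153.9  -0.   85.4] gap 26.22 gf 64.4 F [ 25.8  -0.6 -22.3] T [ 0.05 -1.84  0.1 ] q [  5. -24. 133.  -6.  46.  13.]
```

Call:
send_rows(increments=[[0, 0, 0, 0, 0, 0], [0, 0, 0, 0, 0, 0], [0, 0, 0, 0, 0, 0], [0, 0, 0, 0, 0, 0]], grip=-1)

```text
time: 11.28
tool_pos: [521.9, 70.1, 63.1]
tcp_rot: [154.2, -0.0, 85.4]
ft_force: [0.1, -0.1, 0.3]
finger_gap: 85.2
grip_force: 0.0
```

Call:
send_rows(increments=[[0, -8, -1, 0.152, 0, 0], [0, -8, -0.6, 0.152, 0, 0], [0, -8, -0.6, 0.152, 0, 0], [0, 0, -50, 0, 0, 0], [0, 0, -60, 0, 0, 0]])

```text
time: 11.9
tool_pos: [497.7, 71.7, 165.9]
tcp_rot: [-179.2, 0.1, 85.3]
ft_force: [1.2, 0.5, -1.2]
finger_gap: 85.3
grip_force: 0.0
```

Call:
send_rows(increments=[[0, 0, -60, 0, 0, 0], [10, 0, -50, 0, 0, 0], [20, 0, -20, 0, 0, 0], [0, 0, 0, 0, 0, 0], [0, 0, 0, 0, 0, 0]])

```text
time: 12.52
tool_pos: [501.9, 101.4, 296.6]
tcp_rot: [-179.5, 0.0, 85.4]
ft_force: [-0.3, -0.6, -1.3]
finger_gap: 85.5
grip_force: 0.0
```

Run:
```python
from bench import r
from h import *
st(r)
w=r.snapshot("wrist"); pickle.dump(w,open("w2.pkl","wb"))
u=unit(cloud(w).reshape(-1,3))
q=u[(u[:,1]>-85)&(u[:,1]<25)&(u[:,2]>95)&(u[:,2]<130)&(abs(u[:,0])<20)]
for a in range(-14,17,2):
    k=q[abs(q[:,0]-a)<1]; print(a,len(k),np.round(np.median(k[:,2]),1) if len(k) else '')
k=(abs(q[:,0]-.5)<8); c=np.polyfit(q[k,0],q[k,2],1); print("slope deg",np.degrees(np.arctan(c[0])),c[1], "resid",np.std(q[k,2]-np.polyval(c,q[k,0])))
t=r.snapshot("top"); v=unit(cloud(t).reshape(-1,3)); 
for n,x in(("wrist",u),("top",v)):
    b=x[(x[:,2]>195)&(x[:,2]<250)&(abs(x[:,0])<30)&(x[:,1]<-70)&(x[:,1]>-150)]; print(n,len(b),np.round(np.percentile(b,[2,50,98],axis=0),0).tolist() if len(b) else '')
    b=b[b[:,2]>b[:,2].max()-8] if len(b) else b; print(np.round(np.percentile(b,[5,50,95],axis=0),0).tolist() if len(b) else '')
```

```text
12.525 [  0.5  35.1 296.6] [-179.5    0.    85.4] gap 85.47 gf 0.0 F [-0.3 -0.6 -1.3] T [-0.01 -0.01 -0.01] q [ 6. -7. 90.  0. 98. 10.]
-14 39 111.7
-12 170 115.5
-10 193 117.7
-8 188 118.1
-6 176 118.3
-4 160 118.8
-2 146 119.1
0 194 119.4
2 195 119.6
4 195 120.0
6 194 120.3
8 189 120.7
10 169 119.5
12 174 117.2
14 110 113.9
16 0 
slope deg 9.496705419054493 119.40389445896719 resid 0.7178596288751988
wrist 965 [[-11.0, -110.0, 196.0], [1.0, -103.0, 224.0], [12.0, -100.0, 232.0]]
[[-10.0, -110.0, 226.0], [1.0, -104.0, 230.0], [11.0, -100.0, 232.0]]
top 52 [[-12.0, -111.0, 199.0], [-2.0, -103.0, 228.0], [10.0, -95.0, 234.0]]
[[-11.0, -106.0, 228.0], [-1.0, -101.0, 230.0], [9.0, -96.0, 234.0]]
```

The depth profile shows the flat 9.5° off level (φ≈−9.5°): I over-turned it, probably by rolling on the pads. The bar's 10° pull-in leaves too little margin, so I'll regrip and turn it back +9.5°. The bar is at about 1.4 rad, with its tip at y≈−103, z≈231.

Call:
send_rows(increments=[[-30, 0, 30, 0, 0, 0], [0, 0, 60, 0, 0, 0], [0, 0, 60, 0, 0, 0], [0, 0, 56, 0, 0, 0], [0, 0.5, 30, 0, 0, 0]])

```text
time: 13.25
tool_pos: [495.3, 71.2, 57.1]
tcp_rot: [-179.3, 0.1, 85.3]
ft_force: [-0.1, 0.7, 0.1]
finger_gap: 85.3
grip_force: 0.0
```

Call:
send_rows(increments=[[0, 0, 0, 0, 0, 0], [0, 0, 0, 0, 0, 0], [0, 0, 0, 0, 0, 0], [0, 0, 0, 0, 0, 0], [0, 0, 0, 0, 0, 0]], grip=1, grip_force=60)

```text
time: 13.88
tool_pos: [499.8, 72.0, 64.4]
tcp_rot: [-179.8, -0.0, 85.4]
ft_force: [-5.7, -0.7, 8.9]
finger_gap: 26.3
grip_force: 59.3
```

```bash
python3 -c "
from bench import r
from h import *
st(r)"
```

```text
13.875 [ 0.8  5.6 64.4] [-179.8   -0.    85.4] gap 26.32 gf 59.3 F [-5.7 -0.7  8.9] T [-0.08  0.87  0.06] q [  2.  -1. 108.   0.  73.   7.]
```

Call:
send_rows(increments=[[0, -4, -0.1, 0.083, 0, 0], [0, -4, -0.3, 0.083, 0, 0], [0, 0, 0, 0, 0, 0], [0, 0, 0, 0, 0, 0]])

```text
time: 14.38
tool_pos: [492.2, 72.6, 65.0]
tcp_rot: [-170.3, -0.0, 85.4]
ft_force: [-2.5, -0.2, 7.1]
finger_gap: 26.3
grip_force: 60.9
```

Call:
send_rows(increments=[[0, 0, 0, 0, 0, 0], [0, 0, 0, 0, 0, 0], [0, 0, 0, 0, 0, 0], [0, 0, 0, 0, 0, 0]], grip=-1)

```text
time: 14.88
tool_pos: [491.1, 72.6, 62.9]
tcp_rot: [-170.2, -0.0, 85.4]
ft_force: [0.7, -0.8, -0.0]
finger_gap: 85.3
grip_force: 0.0
```

Call:
send_rows(increments=[[0, 4, -0.2, -0.083, 0, 0], [0, 4, -0.2, -0.083, 0, 0], [0, 0, -50, 0, 0, 0], [0, 0, -60, 0, 0, 0], [0, 0, -60, 0, 0, 0]])

```text
time: 15.5
tool_pos: [499.5, 71.9, 233.9]
tcp_rot: [-179.6, 0.0, 85.4]
ft_force: [0.9, 0.6, -0.7]
finger_gap: 85.6
grip_force: 0.0
```

Call:
send_rows(increments=[[10, 0, -50, 0, 0, 0], [20, 0, -12, 0, 0, 0], [0, 0, 0, 0, 0, 0], [0, 0, 0, 0, 0, 0]])

```text
time: 16.0
tool_pos: [502.3, 101.4, 293.0]
tcp_rot: [-179.6, 0.0, 85.4]
ft_force: [-0.2, -0.5, -0.7]
finger_gap: 85.1
grip_force: 0.0
```

Run:
```python
from bench import r
from h import *
st(r)
w=r.snapshot("wrist"); pickle.dump(w,open("w3.pkl","wb"))
u=unit(cloud(w).reshape(-1,3))
q=u[(u[:,1]>-85)&(u[:,1]<25)&(u[:,2]>95)&(u[:,2]<130)&(abs(u[:,0])<20)]
print([(a,np.round(np.median(q[abs(q[:,0]-a)<1][:,2]),1)) for a in range(-14,16,2)])
k=(abs(q[:,0]-.5)<8); c=np.polyfit(q[k,0],q[k,2],1); print("slope deg",np.degrees(np.arctan(c[0])),c[1])
```

```text
16.0 [  1.   35.1 293. ] [-179.6    0.    85.4] gap 85.1 gf 0.0 F [-0.2 -0.5 -0.7] T [-0.03  0.04  0.05] q [ 6. -7. 90.  0. 97. 10.]
[(-14, np.float64(112.2)), (-12, np.float64(115.7)), (-10, np.float64(118.5)), (-8, np.float64(119.3)), (-6, np.float64(119.2)), (-4, np.float64(119.3)), (-2, np.float64(119.3)), (0, np.float64(119.2)), (2, np.float64(119.5)), (4, np.float64(119.4)), (6, np.float64(119.4)), (8, np.float64(119.6)), (10, np.float64(119.3)), (12, np.float64(117.2)), (14, np.float64(113.8))]
slope deg 1.097136936005005 119.36055570803937
```

The flat is now level to about 1°. Next I'll go to the bar's outer side with shut fingers.

Call:
send_rows(increments=[[-50, 0, 0, 0, 0, 0], [-50, 0, 0, 0, 0, 0], [-50, 0, 0, 0, 0, 0], [-35, 0, 0, 0, 0, 0], [0, 0, 0, 0, 0, 0]], grip=1, grip_force=30)

```text
time: 16.68
tool_pos: [486.8, -85.2, 292.9]
tcp_rot: [-179.5, 0.0, 85.1]
ft_force: [-0.7, 0.4, 0.2]
finger_gap: 0.2
grip_force: 0.0
```

Call:
send_rows(increments=[[0, 0, 50, 0, 0, 0], [0, 0, 50, 0, 0, 0], [0, 0, 12, 0, 0, 0], [0, 0, 0, 0, 0, 0]])

```text
time: 17.18
tool_pos: [486.8, -82.0, 182.1]
tcp_rot: [-179.6, -0.0, 85.4]
ft_force: [0.5, 0.4, -0.0]
finger_gap: -0.1
grip_force: 0.0
```

Call:
send_rows(increments=[[14, 0, 0, 0, 0, 0], [12, 0, 0, 0, 0, 0], [0, 0, 0, 0, 0, 0]])

```text
time: 17.55
tool_pos: [490.1, -55.5, 183.5]
tcp_rot: [-179.8, 0.0, 85.5]
ft_force: [-0.2, 0.1, -0.4]
finger_gap: 0.0
grip_force: 0.0
```

```bash
python3 -c "
from bench import r
from h import *
st(r)"
```

```text
17.55 [   1.5 -122.3  183.5] [-179.8    0.    85.5] gap 0.03 gf 0.0 F [-0.2  0.1 -0.4] T [-0.05  0.02 -0.01] q [-12.  -9. 103.  -0.  86.  -8.]
```

Call:
send_rows(increments=[[7.5, 0, 1.8, 0, 0, 0], [7.5, 0, 2, 0, 0, 0], [7, 0, 3, 0, 0, 0], [7, 0, 4, 0, 0, 0], [0, 0, 0, 0, 0, 0]])

```text
time: 18.18
tool_pos: [491.2, -27.1, 170.8]
tcp_rot: [-179.6, -0.0, 85.4]
ft_force: [-0.3, 0.3, -0.0]
finger_gap: 0.0
grip_force: 0.0
```

```bash
python3 -c "
from bench import r
from h import *
st(r)
w=r.snapshot('scene'); p=unit(cloud(w).reshape(-1,3)); b=p[(p[:,2]>155)&(p[:,2]<245)&(abs(p[:,0])<16)&(p[:,1]>-125)&(p[:,1]<0)]
cv2.imwrite('pics/p1.png',cv2.resize(w['img'][110:230,230:350],(560,560),interpolation=cv2.INTER_CUBIC))"
```

```text
18.175 [  0.3 -93.9 170.8] [-179.6   -0.    85.4] gap 0.05 gf 0.0 F [-0.3  0.3 -0. ] T [ 0.02 -0.03 -0.01] q [ -9.  -8. 104.  -0.  85.  -5.]
```

View pics/p1.png

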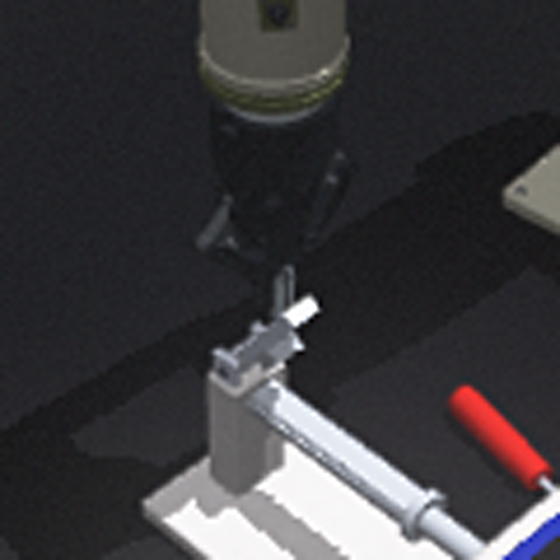

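The picture shows the fingers at (285,285) behind the bar, which has swung over with its tip at about (305,310). I'll continue along the arc.

Call:
send_rows(increments=[[6.5, 0, 4, 0, 0, 0], [6, 0, 4.5, 0, 0, 0], [5.5, 0, 5, 0, 0, 0], [5, 0, 5.5, 0, 0, 0], [0, 0, 0, 0, 0, 0]])

```text
time: 18.85
tool_pos: [492.8, -4.3, 151.7]
tcp_rot: [-179.6, -0.0, 85.4]
ft_force: [-0.3, -0.1, 0.4]
finger_gap: -0.1
grip_force: 0.0
```

Call:
send_rows(increments=[[4.5, 0, 6, 0, 0, 0], [4, 0, 6.5, 0, 0, 0], [3, 0, 7, 0, 0, 0], [2.5, 0, 7, 0, 0, 0], [0, 0, 0, 0, 0, 0]])

```text
time: 19.48
tool_pos: [493.6, 9.4, 125.0]
tcp_rot: [-179.6, -0.0, 85.4]
ft_force: [0.2, 0.4, 0.2]
finger_gap: 0.4
grip_force: 0.0
```

```bash
python3 -c "
from bench import r
from h import *
st(r)
"
```

```text
19.475 [ -0.2 -57.3 125. ] [-179.6   -0.    85.4] gap 0.37 gf 0.0 F [0.2 0.4 0.2] T [-0.01  0.03  0.02] q [ -5.  -6. 107.   0.  80.  -0.]
```

Call:
send_rows(increments=[[2, 0, 4, 0, 0, 0], [1, 0, 3, 0, 0, 0], [0, 0, 2, 0, 0, 0], [0, 0, 0, 0, 0, 0]])

```text
time: 19.98
tool_pos: [494.4, 12.1, 116.8]
tcp_rot: [-179.6, 0.0, 85.4]
ft_force: [0.2, -0.3, -0.4]
finger_gap: -0.5
grip_force: 0.0
```

Call:
send_rows(increments=[[0, 0, 1.5, 0, 0, 0], [0, 0, 1, 0, 0, 0], [0, 0, 0, 0, 0, 0]])

```text
time: 20.35
tool_pos: [494.4, 12.1, 114.4]
tcp_rot: [-179.7, -0.0, 85.4]
ft_force: [0.6, 0.2, -0.5]
finger_gap: 0.3
grip_force: 0.0
```

Call:
send_rows(increments=[[0, 0, 1, 0, 0, 0], [0, 0, 0.5, 0, 0, 0], [0, 0, 0, 0, 0, 0]])

```text
time: 20.72
tool_pos: [494.5, 12.1, 113.0]
tcp_rot: [-179.7, -0.0, 85.4]
ft_force: [-0.3, -0.7, -0.8]
finger_gap: 0.3
grip_force: 0.0
```

Call:
send_rows(increments=[[0, 0, 0.7, 0, 0, 0], [0, 0, 0, 0, 0, 0], [0, 0, 0, 0, 0, 0]])

```text
time: 21.1
tool_pos: [494.6, 12.1, 112.7]
tcp_rot: [-179.7, -0.0, 85.4]
ft_force: [-2.7, 0.6, 6.3]
finger_gap: 0.1
grip_force: 2.7
```

Contact comes at 112.7, which matches the fully-home height of 112.6. On the round it would have stopped about 8 mm higher. I'll press gently to about 20 N to seat it.

Call:
send_rows(increments=[[0, 0, 0.5, 0, 0, 0], [0, 0, 0, 0, 0, 0], [0, 0, 0, 0, 0, 0]])

```text
time: 21.48
tool_pos: [494.7, 12.2, 112.5]
tcp_rot: [-179.7, -0.0, 85.4]
ft_force: [-3.7, 0.7, 8.3]
finger_gap: 0.0
grip_force: 4.0
```

```bash
python3 -c "
from bench import r
from h import *
st(r)
"
```

```text
21.475 [  0.6 -54.4 112.5] [-179.7   -0.    85.4] gap 0.05 gf 4.0 F [-3.7  0.7  8.3] T [0.11 0.62 0.02] q [ -5.  -5. 107.   0.  78.   0.]
```

Call:
send_rows(increments=[[0, 0, 0.8, 0, 0, 0], [0, 0, 0, 0, 0, 0], [0, 0, 0.5, 0, 0, 0], [0, 0, 0, 0, 0, 0], [0, 0, 0, 0, 0, 0]])

```text
time: 22.1
tool_pos: [494.8, 12.2, 112.3]
tcp_rot: [-179.7, -0.0, 85.4]
ft_force: [-7.4, 1.3, 15.8]
finger_gap: -0.1
grip_force: 8.1
```

```bash
python3 -c "
from bench import r
from h import *
st(r)
"
```

```text
22.1 [  0.7 -54.4 112.3] [-179.7   -0.    85.4] gap -0.07 gf 8.1 F [-7.4  1.3 15.8] T [ 0.12  1.35 -0.05] q [ -5.  -5. 107.   0.  78.   0.]
```

Call:
send_rows(increments=[[0, 0, 0.8, 0, 0, 0], [0, 0, 0, 0, 0, 0], [0, 0, 0, 0, 0, 0]])

```text
time: 22.48
tool_pos: [494.9, 12.2, 112.1]
tcp_rot: [-179.7, -0.0, 85.4]
ft_force: [-9.9, 1.1, 20.0]
finger_gap: -0.3
grip_force: 10.6
```

Call:
send_rows(increments=[[0, 0, -10, 0, 0, 0], [0, 0, -40, 0, 0, 0], [20, 0, -60, 0, 0, 0], [40, 0, -60, 0, 0, 0], [30, 0, 0, 0, 0, 0]])

```text
time: 23.1
tool_pos: [505.0, 97.3, 276.8]
tcp_rot: [179.8, -0.1, 85.3]
ft_force: [1.1, -0.6, -0.9]
finger_gap: 0.1
grip_force: 0.0
```

Call:
send_rows(increments=[[0, 0, 0, 0, 0, 0], [0, 0, 0, 0, 0, 0]])

```text
time: 23.35
tool_pos: [501.8, 95.8, 270.0]
tcp_rot: [-179.6, 0.0, 85.4]
ft_force: [0.7, -0.6, 0.2]
finger_gap: -0.0
grip_force: 0.0
```

Run:
```python
from bench import r
from h import *
st(r)
w=r.snapshot("wrist"); u=unit(cloud(w).reshape(-1,3))
q=u[(abs(u[:,0]-.5)<8)&(u[:,2]>130)&(u[:,2]<175)&(u[:,1]>-112)&(u[:,1]<-18)]
print(len(q)); k=(q[:,1]>-95)&(q[:,1]<-27); c=np.polyfit(q[k,1],q[k,2],1); print("bar slope rad",c[0],"z",np.polyval(c,[-118,-60,-23]),"tip y",q[:,1].max())
q=u[(u[:,1]>-15)&(u[:,1]<35)&(u[:,2]>112)&(u[:,2]<130)&(abs(u[:,0]-.5)<8)]; c=np.polyfit(q[:,0],q[:,2],1); print("flat deg",np.degrees(c[0]),c[1])
s=r.snapshot("scene"); cv2.imwrite("pics/end.png",np.hstack([cv2.resize(w["img"],(400,300)),cv2.resize(s["img"],(400,300))]))
```

```text
23.35 [  0.9  29.4 270. ] [-179.6    0.    85.4] gap -0.05 gf 0.0 F [ 0.7 -0.6  0.2] T [0.01 0.02 0.03] q [ 5. -7. 93.  0. 95. 10.]
230
bar slope rad -0.043374843937140854 z [146.92895675 144.4132158  142.80834658] tip y -25.797628340769837
flat deg 0.06112591224646922 119.36574179360395
```

View pics/end.png

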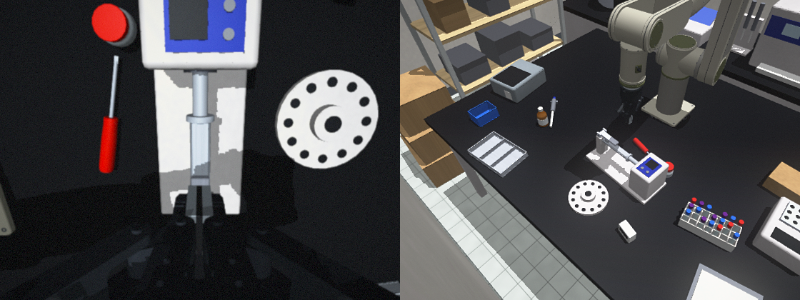

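The final picture shows the bar lying level on the shaft, with its tip at about (200,185) in the wrist half. The flat is at 0.06° and the bar's top at about 143–144 mm, so it is home, and nothing else has moved.

```bash
python3 -c "
from bench import r
print(r.hand_in())"
```

```text
the job is handed in; nothing more can be done
None
```

The flat measures 0.06° from level and the lock bar lies home on it, pressed with at most about 22 N; the other bench items look undisturbed, and I handed the job in at about 23 s.

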